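# Swap the board carrier in the test dock

### The job

The test dock holds the tested board carrier (red grip): switch the dock off, pull that carrier out past its spring ball and lay it flat in the white tray. Then slide the fresh carrier (yellow grip) into the dock, nose first, until it clicks fully home, let go, and switch the dock on again; never leave the dock switched on without a carrier home in it. Do not drop the carriers, and leave the screwdriver, solder reel, wood block and screw box where they are.

Things in the scene. Friction and masses are not known exactly. Their poses are not given: they have to be found in the camera images.
- dock: Test dock fixed to the bench: aluminium base plate 6 mm thick with a blue channel along its x axis, open at the top and at the -x end, clear hood at the +x end, switch beside it. Origin on the bench under the middle of the seated carrier; +x is the push-in direction, roughly away from the robot; y left, z up. Channel floor 6 mm above the bench, from x = -105 mm.
- dock_entry (a point): Point on the channel floor, dock x = -50 mm: where a carrier's origin lies when it is well short of the hood and can be lowered in or lifted out. Guide walls 14 mm high above the floor, 49 mm apart from dock x = -90 to -20 mm, tapering to 43 mm from x = 0 on. From here the carrier slides 50 mm in +x to be home.
- dock_hood (a point): Middle of the clear hood's near edge, on its top, 30.5 mm above the bench, dock x = 17 mm. The hood reaches to x = 57 mm, 61 mm wide, underside 20.5 mm above the channel floor. A carrier cannot be lifted out or lowered in while its nose is under it.
- dock_seat (a point): Point on the channel floor where the carrier's origin lies when fully home: nose against the black end stop (face at dock x = 45 mm), ball in the notch. Axes as the dock's; the carrier's +x then lies along the dock's +x.
- spring_ball (a joint): Travel of the 14 mm sprung steel ball that pokes through the channel's -y wall under the hood at dock x = 29 mm. 0 = out (empty, or clicked in a carrier's notch); 0.002 to 0.005 m as a nose rides over it: met 17 mm before home, hardest about 9 mm before. Spring 2.5 N plus 1 N per mm; pushing or pulling a carrier past takes about 4 to 12 N.
- switch (a joint): Toggle switch of the dock, in rad: 0 = off, leaning 0.5 rad toward the dock's -x; 1 = on, leaning 0.5 rad toward the dock's +x. Pushed over with 1 to 2 N at its ball; stays where it is left. Off counts below 0.2, on above 0.8. Starts on.
- switch_tip (a point): Centre of the orange ball (26 mm diameter) on the switch arm, 60 mm from the hinge. Hinge axis along the dock's y at dock x = 0, y = 100 mm, 28 mm above the bench. At either end of its swing the ball centre is 29 mm from the hinge along dock x and 81 mm above the bench; 88 mm when upright. The grey block below, 70 by 50 mm, reaches 31 mm above the bench.
- tested: Tested board carrier with the red grip, clicked home in the dock at the start; about 150 g. Black body 90 (x) by 40 by 18 mm; origin at the centre of the underside, +x to the rounded nose, a notch in each side 29 mm ahead of the origin. On top a square grip 16 by 16 mm, from 18 to 58 mm above the underside, centred at x = -5 mm.
- tested_grip (a point): Point in the red grip 46 mm above the carrier's underside, 12 mm below the grip's top; axes as the carrier's.
- fresh: Fresh board carrier with the yellow grip, lying flat on the blue pad at the start; same shape, size, origin and axes as the tested one; its nose points roughly away from the robot.
- fresh_grip (a point): Point in the yellow grip 46 mm above the carrier's underside, 12 mm below the grip's top; axes as the carrier's.
- tray: White open tray for tested carriers, fixed to the bench, 170 mm (its x) by 120 mm (its y), 25 mm high, walls and floor 4 mm thick; origin under its centre on the bench. The carrier lies flat on its floor, at any place and turn inside it.
- pad: Blue antistatic pad fixed to the bench, 150 by 110 by 4 mm, on which the fresh carrier lies at the start; origin under its centre. Pad and tray stand on either side of the dock, which side varies.
- driver: Bystander: screwdriver with a red handle, lying on the bench; not to be disturbed.
- reel: Bystander: metal solder reel, 56 mm diameter, 40 mm high, standing; origin under its centre; not to be disturbed.
- wood_block: Bystander: dark wood block 90 by 50 by 35 mm; origin under its centre; not to be disturbed.
- screw_box: Bystander: clear box with screws 90 by 70 by 45 mm; origin under its centre; not to be disturbed.

How it is judged:
On the way, in this order (a step that is already met when the one before it is completed fails the run):
1. the dock is switched off while the tested carrier is still home in it (value of joint switch below 0.2 rad and x of tested in the frame of dock_seat between -0.003 and 0.003 m and y of tested in the frame of dock_seat between -0.003 and 0.003 m and z of tested in the frame of dock_seat between -0.003 and 0.003 m and angle between tested's own z axis and vertical below 0.08 rad and angle between the x axis of tested and the x axis of dock, either way round below 0.08 rad and value of joint spring_ball below 0.0015 m), for 0.2 s.
2. the tested carrier lies flat in the white tray, let go, with the dock still off (value of joint switch below 0.2 rad and x of tested in the frame of tray between -0.07 and 0.07 m and y of tested in the frame of tray between -0.055 and 0.055 m and z of tested in the frame of tray below 0.009 m and angle between tested's own z axis and vertical below 0.08 rad and contact force between the fingers and tested below 0.1 N and linear speed of tested below 0.02 m/s), for 0.2 s.
3. the fresh carrier is fully home, clicked behind the ball and let go, with the dock still off (value of joint switch below 0.2 rad and x of fresh in the frame of dock_seat between -0.003 and 0.003 m and y of fresh in the frame of dock_seat between -0.003 and 0.003 m and z of fresh in the frame of dock_seat between -0.003 and 0.003 m and angle between fresh's own z axis and vertical below 0.08 rad and angle between the x axis of fresh and the x axis of dock, either way round below 0.08 rad and value of joint spring_ball below 0.0015 m and contact force between the fingers and fresh below 0.1 N and linear speed of fresh below 0.02 m/s), for 0.2 s.
4. the dock is switched on with the fresh carrier home (value of joint switch above 0.8 rad and x of fresh in the frame of dock_seat between -0.003 and 0.003 m and y of fresh in the frame of dock_seat between -0.003 and 0.003 m and z of fresh in the frame of dock_seat between -0.003 and 0.003 m and angle between fresh's own z axis and vertical below 0.08 rad and angle between the x axis of fresh and the x axis of dock, either way round below 0.08 rad and value of joint spring_ball below 0.0015 m), for 0.2 s.
At the end, for the whole second after the job is handed in: Switch on (above 0.8); fresh carrier home in the dock (within 3 mm of the seat per axis, straight within 0.08 rad, ball out to 1.5 mm), released, at rest; tested carrier flat (0.08 rad) on the floor of the white tray, released, at rest (all of step 4 and contact force between the fingers and fresh below 0.1 N and linear speed of each of fresh, tested below 0.02 m/s and x of tested in the frame of tray between -0.07 and 0.07 m and y of tested in the frame of tray between -0.055 and 0.055 m and z of tested in the frame of tray below 0.009 m and angle between tested's own z axis and vertical below 0.08 rad and contact force between the fingers and tested below 0.1 N); the robot touches nothing.
It fails at once if the dock is on (switch above 0.5) while neither carrier is within 12 mm of home (value of joint switch above 0.5 rad and distance between each of tested, fresh and dock_seat above 0.012 m).
It fails at once if a carrier is dropped (falls free with its underside more than 45 mm above the bench) ((height (world z) of tested above 0.045 m and contact force between tested and anything else below 0.01 N) or (height (world z) of fresh above 0.045 m and contact force between fresh and anything else below 0.01 N)).
It fails at once if the screwdriver, solder reel, wood block or screw box is disturbed (moved more than 20 mm) (distance of any of driver, reel, wood_block, screw_box from where it was at the start of the episode above 0.02 m).
It also fails if it takes over 67 s, if anything falls off the work surface, if the arm or the gripper's body presses on something with over 40 N, if the wrist force passes 120 N, or if a joint passes its speed limit or range.

### The arm

A 6-joint arm with a two-finger parallel gripper is mounted at the origin on the work surface. World frame = base frame: x ahead of the robot, y to its left, z up, the work surface at z = 0. Lengths are in m, angles in rad, forces in N, time in s.
With the tool pointing down it reaches from about 0.325 to 0.775 m from the base axis. Payload 9.3 kg.
Tool frame: the origin (TCP) lies midway between the tips of the shut fingers; the grasp point (between the pads) lies 19 mm behind it (bot.grip_depth is the distance from the TCP to the grasp point, in m); z points along the fingers, y is the line along which they close (so a half turn about z gives the same grasp; the last joint's range is limited). The gripper opens to 85 mm and grips with 20 to 120 N. Pads are 22 mm wide; open, the fingers measure 114 mm over their backs; the gripper's body (76 mm by 85 mm) begins 54 mm behind the grasp point. The pads swing forward as they close: fully open they stand 13 mm farther back than shut.
Start: joints at [-1.336, 0.259, 0.021, 1.334, 0, 1.418], TCP at [0.208, -0.509, 0.231] pointing down, gripper open.
Joint ranges: [-3.04, 3.04], [-0.91, 1.82], [-1.04, 1.36], [-1.92, 1.95], [-1.52, 1.45], [-3.14, 3.14]. Speed limits (rad/s): [2.22, 2.22, 2.79, 3.14, 3.14, 3.14].

### API

Orientations are given as a 3x3 rotation matrix whose columns are the frame's x, y, z axes.
In Python, from cell import bot, cams, nets gives the robot as it stands.
- The arm moves only by the shell command python3 -m inch 'ROWS' [FORCE]. ROWS is JSON, one flat list of numbers, 7 for each row, row after row: the turn, a rotation vector about the tool's x, y, z in degrees, then the shift along the tool's x, y, z in mm, then the closure, from -1 (fully open) to 1 (shut). In form: [wx, wy, wz, tx, ty, tz, fingers, wx, wy, wz, tx, ty, tz, fingers, ...]. A call has 1 to 8 rows; each row shifts and turns the commanded pose from where the row before left it, along the tool's axes as they then stand; what a row does not reach is not made up. A row lasts 1/8 s, in which the tool goes at most 62.5 mm and 10.7 degrees, less where a joint would pass 70% of its speed; a pose out of reach is approached as far as the arm can. A call with a gripper value outside its range is refused whole. The fingers move at their own pace and stop on an object; FORCE is the grip in N (left out, the last holds). Time passes only in rows, so rows that do not move let the fingers close. It gives the time, the measured TCP pose, the force, the opening and the grip force at its end, in the units of the state.
- bot.observe(): the state, without advancing time (a new reading comes with each control period).
- cams.camera(name): name is "scene" or "side" or "wrist"; returns a dict with "pixels" (400x640x3 uint8, red, green, blue), "range_z" (400x640 float32, m along the optical axis (not along the pixel's ray), 0 where there is no reading), "K" (3x3 intrinsics, pixels), "dist" ([k1, k2, p1, p2, k3] as OpenCV has them; the pictures are not rectified), "camera_from_world" (4x4, takes a point from world to camera coordinates); the wrist camera has in their place "mount" (4x4, takes a point from camera to tool coordinates, whose origin is the TCP and whose axes are the flange's). Camera axes: x right, y down, z forward; pixel columns grow to the right and rows downward; lengths in m; the calibration is good to about 2 mm. A picture is of the moment at which its call begins: read the wrist's pose just before it.
- bot.close_job(): hands the job in; it is judged then, once.
Trained networks look in a picture, given as the dict that the camera call returned (one of the last four; its "shot" number tells which), for a name from the list of things; names that differ only in an ending like _2 or _b are one class to them, and where a whole thing is asked for, a point or a joint stands for the part that bears it (a point fixed in the world has none). Each returns a list of dicts, best first, with "conf" (0 to 1); they miss things now and then, are a little off and sometimes report something else, mostly with a low value. They report only what shows in the picture. A call takes as long as a camera call.
- nets.boxes_of(query, picture): "xy" ([column, row] in pixels, amid what is visible of it).
- nets.cut_out(query, picture): "region" (400x640 bool, what is visible of it) and "xy" ([column, row] in pixels, amid what is visible of it).
The state is a dict: "clock": time; "joint_pos": joint angles; "dq": joint speeds; "effort": joint torques, N m; "position": TCP position; "ee_rot": TCP orientation; "force": force on the tool from outside, world axes, zero at the start; "wrist_torque": the same for the moment, N m; "opening": finger opening in m; "grip_force": force on a finger pad.
Only numpy, scipy, OpenCV 4.12 (cv2) and the standard library are available. Lean on these libraries where they do the work, as an engineer would, in place of code of your own. Each camera call takes 0.05 s, during which the arm holds its last target. There are 200 camera calls.

## Working session

There is one attempt and no reset: what is moved stays moved. The work goes in short steps, Python scripts to look and compute and a shell command to move; the robot and the scene stay as the last step left them, time stands still between calls to the robot, and variables do not carry over. Pictures are saved under pics/ and viewed, at most 10 in all, crops included, and the job is handed in when it is done.

```bash
mkdir -p pics; ls; cat > h.py <<'E'
import numpy as np,cv2
from cell import bot,cams,nets
def shot(n):
    s=bot.observe(); p=cams.camera(n)
    if 'camera_from_world' in p: T=np.linalg.inv(p['camera_from_world'])
    else:
        W=np.eye(4);W[:3,:3]=s['ee_rot'];W[:3,3]=s['position'];T=W@np.array(p['mount'])
    p['T']=T; return p
def pts(p,mask):
    v,u=np.nonzero(mask&(p['range_z']>0)); z=p['range_z'][v,u]
    n=cv2.undistortPoints(np.stack([u,v],1).astype(float).reshape(-1,1,2),np.array(p['K']),np.array(p['dist'])).reshape(-1,2)
    c=np.c_[n*z[:,None],z]; return c@p['T'][:3,:3].T+p['T'][:3,3]
def save(p,f): cv2.imwrite('pics/'+f,p['pixels'][:,:,::-1])
E
python3 - <<'E'
from h import *
s=bot.observe(); print(s['clock'],s['position'],np.round(s['ee_rot'],3).tolist(),s['opening'])
p=shot('scene');save(p,'scene.png')
q=shot('side');save(q,'side.png')
for nm,pic in(('scene',p),('side',q)):
  for t in ['dock','switch','tested','fresh','tested_grip','fresh_grip','tray','pad','driver','reel','wood_block','screw_box']:
    r=nets.cut_out(t,pic)
    if r:
        P=pts(pic,r[0]['region'])
        if len(P)<5: continue
        zt=np.percentile(P[:,2],95); top=P[P[:,2]>zt-.006]
        rc=cv2.minAreaRect((P[:,:2]*1000).astype(np.float32))
        print(nm,t,round(r[0]['conf'],2),np.round(r[0]['xy']),'med',np.round(np.median(P,0),3),'ztop',round(zt,3),'topc',np.round(top.mean(0),3),'rect',np.round(np.r_[rc[0],rc[1],rc[2]]))
E
```

```text
pics
0.0 [ 0.20790221 -0.50889416  0.23068461] [[0.926, 0.378, -0.0], [0.378, -0.926, 0.001], [0.0, -0.001, -1.0]] 0.08518108447302315
scene dock 0.89 [332. 214.] med [0.607 0.083 0.011] ztop 0.038 topc [0.63  0.09  0.043] rect [583.  84. 199. 172.  75.]
scene switch 0.45 [353. 192.] med [0.645 0.12  0.088] ztop 0.096 topc [0.648 0.12  0.094] rect [642. 120.  16.  34.  87.]
scene tested 0.81 [315. 213.] med [0.588 0.031 0.029] ztop 0.065 topc [0.591 0.034 0.065] rect [582.  39.  48.  61.  78.]
scene fresh 0.94 [233. 294.] med [ 0.544 -0.309  0.024] ztop 0.06 topc [ 0.538 -0.304  0.061] rect [ 535. -303.   54.  106.   81.]
scene tested_grip 0.74 [317. 215.] med [0.588 0.031 0.029] ztop 0.065 topc [0.591 0.034 0.065] rect [580.  38.  44.  62.  72.]
scene fresh_grip 0.58 [236. 292.] med [ 0.544 -0.309  0.024] ztop 0.06 topc [ 0.537 -0.303  0.061] rect [ 535. -290.  105.   70.    1.]
scene pad 0.89 [238. 282.] med [ 0.531 -0.287  0.005] ztop 0.008 topc [ 0.528 -0.29   0.005] rect [ 528. -289.  110.  151.   75.]
scene driver 0.98 [292. 339.] med [ 0.731 -0.35   0.023] ztop 0.028 topc [ 0.
[... 1111 characters left out ...]
05] ztop 0.024 topc [0.478 0.312 0.024] rect [465. 322. 121. 171.  81.]
side pad 0.83 [393. 161.] med [ 0.503 -0.27   0.005] ztop 0.007 topc [ 0.515 -0.275  0.005] rect [ 526. -293.  119.  152.   77.]
side driver 0.57 [324. 120.] med [ 0.72  -0.335  0.021] ztop 0.027 topc [ 0.731 -0.349  0.025] rect [ 700. -326.   38.  203.   44.]
side reel 0.39 [266. 238.] med [0.637 0.13  0.081] ztop 0.094 topc [0.643 0.127 0.092] rect [651. 112.  31.  74.  38.]
side wood_block 0.96 [211. 302.] med [0.679 0.283 0.034] ztop 0.037 topc [0.684 0.277 0.035] rect [695. 267.  68. 113.  83.]
side screw_box 0.89 [226. 237.] med [0.741 0.127 0.022] ztop 0.045 topc [0.737 0.136 0.043] rect [745. 114.  90. 113.  19.]
```

View pics/scene.png

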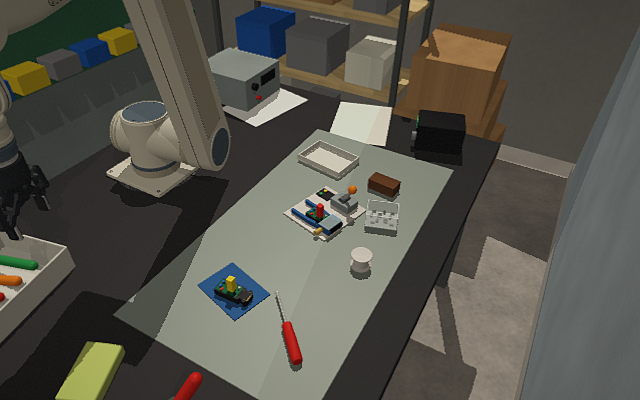

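View pics/side.png

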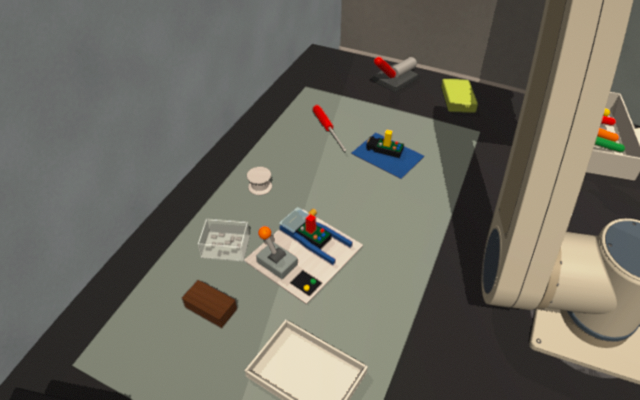

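The scene shows the dock in the middle at (332,214), with the red grip at (317,212) and the orange switch ball at (353,190). The tray is on the far left at (328,160) and the pad with the fresh carrier on the right at (233,290). The side view agrees: the driver, reel, block and box are all clear of the dock. Next I'll move over the dock with the wrist camera.

```bash
cat >> h.py <<'E'
from scipy.spatial.transform import Rotation as Ro
def plan(pos,yaw,N=None,c=-1,R0=None,p0=None):
    """rows (tool axes, deg/mm) from current pose to pos with tool down, tool x at yaw deg; N rows"""
    s=bot.observe(); R=np.array(s['ee_rot']) if R0 is None else R0; p=np.array(s['position']) if p0 is None else p0
    y=np.radians(yaw); T=np.array([[np.cos(y),np.sin(y),0],[np.sin(y),-np.cos(y),0],[0,0,-1]])
    w=(Ro.from_matrix(R.T@T)).as_rotvec(); d=np.array(pos)-p
    if N is None: N=int(max(np.ceil(np.linalg.norm(d)/.05),np.ceil(np.degrees(np.linalg.norm(w))/10),1))
    out=[]
    for k in range(N):
        tw=np.round(np.degrees(w)/N,1) ; t=np.round(R.T@(np.array(pos)-p)/(N-k)*1000,1)
        out.append([*tw.tolist(),*t.tolist(),c]); p=p+R@t/1000; R=R@Ro.from_rotvec(np.radians(tw)).as_matrix()
    for i in range(0,N,8): print(str([x for r in out[i:i+8] for x in r]).replace('.0,',',').replace(' ',''))
E
python3 - <<'E'
from h import *
p=cams.camera('wrist'); print(np.round(p['mount'],3).tolist(),np.round(p['K'],0).tolist())
s=bot.observe()
y=np.radians(93)
w=15
plan([0.56,0.05,0.30],93,8)
y=np.radians(93);T=np.array([[np.cos(y),np.sin(y),0],[np.sin(y),-np.cos(y),0],[0,0,-1]])
plan([0.56,0.05,0.30],165,7,R0=T,p0=np.array([.4,-.19,.3]))
plan([0.40,-0.19,0.30],93,8)
E
```

```text
[[-0.0, -0.959, -0.282, 0.073], [1.0, -0.001, 0.0, 0.001], [-0.0, -0.282, 0.959, -0.142], [0.0, 0.0, 0.0, 1.0]] [[349.0, 0.0, 317.0], [0.0, 349.0, 200.0], [0.0, 0.0, 1.0]]
[-0,-0,-8.8,67.2,-48.1,-8.6,-1,-0,-0,-8.8,73.7,-37.2,-8.6,-1,-0,-0,-8.8,78.6,-25.5,-8.6,-1,-0,-0,-8.8,81.5,-13.2,-8.6,-1,-0,-0,-8.8,82.6,-0.6,-8.6,-1,-0,-0,-8.8,81.7,12.1,-8.6,-1,-0,-0,-8.8,78.9,24.4,-8.6,-1,-0,-0,-8.8,74.2,36.2,-8.5,-1]
[0,0,-10.3,33,24.6,0,-1,0,0,-10.3,28.1,30.1,0,-1,0,0,-10.3,22.3,34.7,0,-1,0,0,-10.3,15.7,38.1,0,-1,0,0,-10.3,8.6,40.3,0,-1,0,0,-10.3,1.3,41.2,0,-1,0,0,-10.3,-6,40.8,0,-1]
[-0,-0,-8.8,37.3,-27.9,-8.6,-1,-0,-0,-8.8,41.1,-21.8,-8.6,-1,-0,-0,-8.8,44,-15.3,-8.6,-1,-0,-0,-8.8,45.8,-8.4,-8.6,-1,-0,-0,-8.8,46.5,-1.2,-8.6,-1,-0,-0,-8.8,46.2,5.9,-8.6,-1,-0,-0,-8.8,44.7,12.9,-8.6,-1,-0,-0,-8.8,42.3,19.6,-8.5,-1]
```

```bash
python3 -m inch '[0,0,-9,37,-28,-9,0,0,0,-9,41,-22,-9,0,0,0,-9,44,-15,-9,0,0,0,-9,46,-8,-9,0,0,0,-9,46,-1,-9,0,0,0,-9,46,6,-9,0,0,0,-9,45,13,-9,0,0,0,-8,42,20,-8,0]'
python3 -m inch '[0,0,-10,33,25,0,1,0,0,-10,28,30,0,1,0,0,-10,22,35,0,1,0,0,-10,16,38,0,1,0,0,-10,9,40,0,1,0,0,-10,1,41,0,1,0,0,-10,-6,41,0,1,0,0,0,0,0,0,1]'
python3 - <<'E'
from h import *
s=bot.observe();print(s['clock'],s['position'],np.round(s['ee_rot'],3).tolist(),s['joint_pos'])
p=shot('wrist');save(p,'w1.png')
for t in ['dock','switch','tested','tested_grip','screw_box','tray']:
    r=nets.cut_out(t,p)
    if r:
        P=pts(p,r[0]['region']);zt=np.percentile(P[:,2],95);top=P[P[:,2]>zt-.005]
        a=cv2.minAreaRect((P[:,:2]*1000).astype(np.float32));b=cv2.minAreaRect((top[:,:2]*1000).astype(np.float32))
        print(t,round(r[0]['conf'],2),np.round(r[0]['xy']),np.round(zt,3),np.round(np.r_[a[0],a[1],a[2]]),'top',np.round(np.r_[b[0],b[1],b[2]],1),np.round(top.mean(0),4))
hsv=cv2.cvtColor(p['pixels'],cv2.COLOR_RGB2HSV)
for nm,lo,hi,zl,zh in(('red',0,6,.04,.08),('orange',7,20,.06,.12),('blue',100,125,.012,.03)):
    m=(hsv[:,:,0]>=lo)&(hsv[:,:,0]<=hi)&(hsv[:,:,1]>130)&(hsv[:,:,2]>50)
    P=pts(p,m);P=P[(P[:,2]>zl)&(P[:,2]<zh)&(abs(P[:,1]-.06)<.12)&(abs(P[:,0]-.6)<.13)]
    if len(P):
        a=cv2.minAreaRect((P[:,:2]*1000).astype(np.float32));print(nm,len(P),np.round(P.mean(0),4),P[:,2].max(),np.round(np.r_[a[0],a[1],a[2]],1))
E
```

```text
clock: 2.35
position: [0.3973, -0.1874, 0.3028]
ee_rot: [[-0.061, 0.998, 0.001], [0.998, 0.061, -0.0], [-0.0, 0.001, -1.0]]
force: [1.0, -0.3, -0.8]
opening: 0.043
grip_force: 0.0
clock: 3.35
position: [0.5607, 0.0512, 0.3014]
ee_rot: [[-0.959, 0.284, -0.001], [0.284, 0.959, 0.0], [0.001, 0.0, -1.0]]
force: [-0.5, -0.5, -0.4]
opening: 0.0003
grip_force: 0.0
3.35 [0.56068062 0.05122613 0.30143047] [[-0.959, 0.284, -0.001], [0.284, 0.959, 0.0], [0.001, 0.0, -1.0]] [-5.80988953e-02  2.73351007e-01  2.18290170e-01  1.51670082e+00
  3.26778400e-04  2.30175513e-01]
dock 0.56 [353. 162.] 0.038 [584.  80. 190. 165.  75.] top [629.2 129.1  30.8  53.8  74.5] [0.6303 0.1273 0.0616]
switch 0.72 [400. 221.] 0.093 [648. 125.  50.  25.   7.] top [646.  124.2  20.2  18.7  72.2] [0.6454 0.1237 0.0911]
tested 0.85 [313. 177.] 0.063 [582.  38.  40.  64.  76.] top [590.   35.7  16.   16.3  76.3] [0.5896 0.0357 0.0629]
tested_grip 0.67 [314. 180.] 0.063 [582.  38.  40.  64.  75.] top [590.   35.7  16.   16.3  76.3] [0.5896 0.0357 0.0629]
screw_box 0.7 [416. 267.] 0.044 [672. 109. 236.  70.  19.] top [672.2 109.5 235.6  69.9  18.5] [0.7289 0.1343 0.044 ]
tray 0.59 [513.  46.] 0.023 [496. 316. 122. 114.  81.] top [498.  316.  122.1 107.9  81.2] [0.5089 0.3108 0.0228]
red 247 [0.5881 0.0361 0.0604] 0.06518954917379238 [589.9  35.5  15.3  16.4  75.4]
orange 417 [0.6429 0.1223 0.0884] 0.0947373953570248 [629.5  83.4 111.2  24.   68.5]
blue 1049 [0.5571 0.0441 0.0195] 0.029750798647809273 [560.4  42.7  64.9 106.9  75. ]
```

View pics/w1.png

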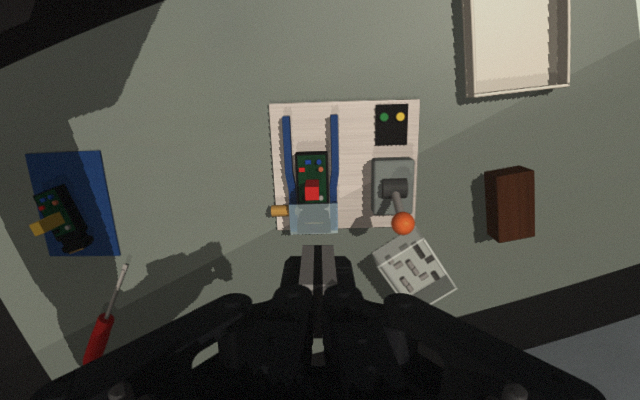

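The wrist view shows the dock with its hood at (313,218), the red grip at (312,188) and the orange ball at (402,223). The channel runs down the image, so the dock yaw is −15°. The dock origin works out at about (0.595, 0.034). Switch first.

```bash
cat >> h.py <<'E'
DO=np.array([.5948,.0343]);DY=-15.
def dk(x,y,z):
    a=np.radians(DY); return [DO[0]+(np.cos(a)*x-np.sin(a)*y)/1000, DO[1]+(np.sin(a)*x+np.cos(a)*y)/1000, z/1000]
E
python3 - <<'E'
from h import *
print(dk(67,100,72)); plan(dk(67,100,160),165,5,1)
E
```

```text
[np.float64(0.6853989348716196), np.float64(0.11355170660703792), 0.072]
[0,0,-0.4,-20.3,19.8,28.5,1,0,0,-0.4,-20.5,19.6,28.5,1,0,0,-0.4,-20.6,19.5,28.6,1,0,0,-0.4,-20.7,19.3,28.5,1,0,0,-0.4,-20.9,19.2,28.6,1]
```

```bash
python3 -m inch '[0,0,0,-20,20,28,1,0,0,-1,-21,20,28,1,0,0,-1,-21,19,29,1,0,0,0,-21,19,29,1,0,0,0,-21,19,29,1,0,0,0,0,0,44,1,0,0,0,0,0,44,1,0,0,0,0,0,0,1]'; python3 - <<'E'
from h import *
plan(dk(-3,100,72),165,5,1)
E
```

```text
clock: 4.7
position: [0.6841, 0.1136, 0.0682]
ee_rot: [[-0.967, 0.256, -0.006], [0.256, 0.967, -0.0], [0.006, -0.002, -1.0]]
force: [0.6, 0.0, 1.7]
opening: -0.0
grip_force: 0.0
[-0,-0.1,0,13.7,0.1,-0.7,1,-0,-0.1,0,13.8,0.1,-0.7,1,-0,-0.1,0,13.7,0.1,-0.7,1,-0,-0.1,0,13.8,0.1,-0.8,1,-0,-0.1,0,13.7,0.1,-0.8,1]
```

```bash
python3 -m inch '[0,0,0,14,0,-1,1,0,0,0,14,0,-1,1,0,0,0,14,0,0,1,0,0,0,14,0,0,1,0,0,0,13,0,0,1,0,0,0,0,0,0,1]'; python3 -m inch '[0,0,0,-10,0,0,1,0,0,0,-10,0,0,-1,0,0,0,0,0,-44,-1,0,0,0,0,0,-44,-1,0,0,0,0,0,-20,-1,0,0,0,0,0,0,-1]'
python3 - <<'E'
from h import *
p=shot('side');r=nets.cut_out('switch',p)
hsv=cv2.cvtColor(p['pixels'],cv2.COLOR_RGB2HSV)
m=(hsv[:,:,0]>=7)&(hsv[:,:,0]<=20)&(hsv[:,:,1]>180)&(hsv[:,:,2]>120)
P=pts(p,m);P=P[(P[:,2]>.06)&(P[:,2]<.12)&(abs(P[:,1]-.13)<.06)&(abs(P[:,0]-.62)<.08)]
print(len(P),P.mean(0) if len(P) else '',dk(29,100,81),dk(-29,100,81))
print(dk(-5,0,52-19));plan(dk(-5,0,120),165,4,-1)
E
```

```text
clock: 5.45
position: [0.6181, 0.1324, 0.0733]
ee_rot: [[-0.967, 0.254, -0.001], [0.254, 0.967, 0.0], [0.001, -0.0, -1.0]]
force: [-0.0, 0.1, 0.0]
opening: 0.0
grip_force: 0.0
clock: 6.2
position: [0.6403, 0.1265, 0.1824]
ee_rot: [[-0.967, 0.256, 0.003], [0.256, 0.967, 0.0], [-0.003, 0.001, -1.0]]
force: [-0.3, -0.4, -0.7]
opening: 0.0855
grip_force: 0.0
125 [0.58983995 0.1434216  0.08913395] [np.float64(0.648693753472635), np.float64(0.12338683032093373), 0.081] [np.float64(0.5926700555478691), np.float64(0.13839833493687992), 0.081]
[np.float64(0.5899703708685546), np.float64(0.0355940952255126), 0.033]
[-0,-0,0,6,-25.1,15,-1,-0,-0,0,6,-25.1,15,-1,-0,-0,0,6.1,-25.1,15,-1,-0,-0,0,6,-25.1,15.1,-1]
```

```bash
python3 -m inch '[0,0,0,6,-25,15,-1,0,0,0,6,-25,15,-1,0,0,0,6,-25,15,-1,0,0,0,6,-25,15,-1,0,0,0,0,0,0,-1]'
python3 - <<'E'
from h import *
p=shot('wrist')
hsv=cv2.cvtColor(p['pixels'],cv2.COLOR_RGB2HSV)
m=((hsv[:,:,0]<=6)|(hsv[:,:,0]>=175))&(hsv[:,:,1]>130)&(hsv[:,:,2]>50)
P=pts(p,m);P=P[(P[:,2]>.055)&(P[:,2]<.075)&(abs(P[:,1]-.035)<.03)&(abs(P[:,0]-.59)<.03)]
a=cv2.minAreaRect((P[:,:2]*1000).astype(np.float32));print(len(P),P.mean(0),np.round(np.r_[a[0],a[1],a[2]],1))
plan(dk(-5,0,34),165,3,-1)
E
```

```text
clock: 6.92
position: [0.5884, 0.0351, 0.1189]
ee_rot: [[-0.966, 0.257, -0.005], [0.257, 0.966, 0.0], [0.004, -0.001, -1.0]]
force: [-0.3, -0.3, 0.3]
opening: 0.0853
grip_force: 0.0
735 [0.58906509 0.03611157 0.06245841] [590.3  35.8  15.3  16.8  75.5]
[-0,-0.1,0,-0.3,-0,28.6,-1,-0,-0.1,0,-0.2,-0,28.7,-1,-0,-0.1,0,-0.2,-0,28.6,-1]
```

```bash
python3 -m inch '[0,0,0,-1,0,28,-1,0,0,0,0,0,29,-1,0,0,0,0,0,28,-1,0,0,0,0,0,0,1,0,0,0,0,0,0,1,0,0,0,0,0,0,1,0,0,0,0,0,0,1,0,0,0,0,0,0,1]' 50; python3 -m inch '[0,0,0,8,0,0,1,0,0,0,8,0,0,1,0,0,0,8,0,0,1,0,0,0,10,0,0,1,0,0,0,10,0,0,1,0,0,0,6,0,0,1,0,0,0,0,0,0,1]'
```

```text
clock: 7.98
position: [0.5916, 0.036, 0.0373]
ee_rot: [[-0.967, 0.255, 0.002], [0.255, 0.967, 0.0], [-0.002, 0.001, -1.0]]
force: [-0.1, 0.1, 6.3]
opening: 0.0152
grip_force: 49.7
clock: 8.85
position: [0.5429, 0.0485, 0.0373]
ee_rot: [[-0.967, 0.255, 0.002], [0.255, 0.967, -0.001], [-0.002, -0.0, -1.0]]
force: [0.5, -0.4, 9.6]
opening: 0.0151
grip_force: 50.2
```

```bash
python3 -m inch '[0,0,0,0,0,-20,1,0,0,0,0,0,-30,1,0,0,0,20,0,-25,1,0,0,0,30,0,0,1,0,0,0,0,0,0,1]'; python3 - <<'E'
from h import *
p=shot('side');save(p,'s2.png');r=nets.cut_out('tray',p);P=pts(p,r[0]['region']);P=P[P[:,2]<.05]
a=cv2.minAreaRect((P[:,:2]*1000).astype(np.float32));print(r[0]['conf'],np.round(np.r_[a[0],a[1],a[2]],1))
for t in ['tested','switch']:
  r=nets.cut_out(t,p)
  if r:P=pts(p,r[0]['region']);print(t,r[0]['conf'],np.median(P,0),P.min(0),P.max(0))
plan([.460,.322,.112],171,7,1)
E
```

```text
clock: 9.48
position: [0.4919, 0.0619, 0.1114]
ee_rot: [[-0.967, 0.255, -0.002], [0.255, 0.967, -0.0], [0.001, -0.001, -1.0]]
force: [-0.2, 0.2, -1.5]
opening: 0.0152
grip_force: 49.0
0.7 [469.7 313.8 134.8 183.7  82.2]
tested 0.59 [0.48053176 0.07040337 0.09837086] [ 4.44199817e-01 -3.86986447e-02 -3.98206249e-05] [0.53963875 0.09327968 0.14152173]
switch 0.57 [0.5913272  0.14185596 0.08682769] [0.57929333 0.08189828 0.00601125] [0.61302057 0.15212734 0.09572723]
[-0,-0,-0.8,14.3,34.7,-0.1,1,-0,-0,-0.8,13.8,35,-0.1,1,-0,-0,-0.8,13.3,35.1,-0.2,1,-0,-0,-0.8,12.8,35.3,-0.1,1,-0,-0,-0.8,12.4,35.5,-0.2,1,-0,-0,-0.8,11.8,35.7,-0.1,1,-0,-0,-0.8,11.4,35.8,-0.2,1]
```

View pics/s2.png

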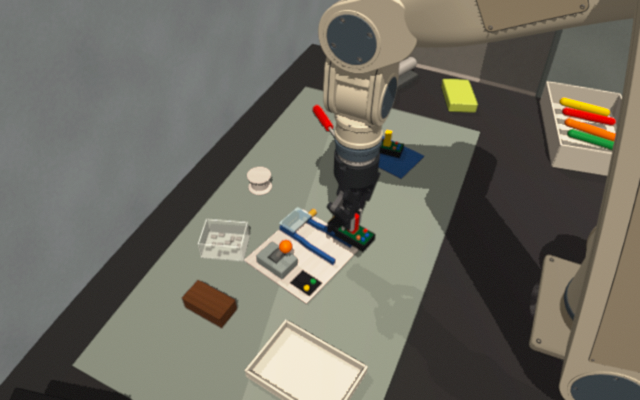

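The carrier is held level at (352,232), the ball leans to the off side at (286,246), and the tray is empty at (307,368). On to the tray.

```bash
python3 -m inch '[0,0,-1,14,35,0,1,0,0,-1,14,35,0,1,0,0,-1,13,35,0,1,0,0,0,13,35,0,1,0,0,-1,12,35,0,1,0,0,-1,12,36,0,1,0,0,-1,11,36,0,1,0,0,0,0,0,0,1]'; python3 -m inch '[0,0,0,0,0,30,1,0,0,0,0,0,30,1,0,0,0,0,0,10,1,0,0,0,0,0,5,1,0,0,0,0,0,0,1,0,0,0,0,0,0,1]'
```

```text
clock: 10.68
position: [0.4595, 0.3239, 0.1105]
ee_rot: [[-0.989, 0.15, -0.001], [0.15, 0.989, -0.0], [0.001, -0.0, -1.0]]
force: [0.1, -0.8, -2.2]
opening: 0.0151
grip_force: 49.3
clock: 11.42
position: [0.4601, 0.322, 0.0372]
ee_rot: [[-0.988, 0.153, 0.001], [0.153, 0.988, 0.001], [-0.001, 0.001, -1.0]]
force: [-0.7, 0.6, -0.9]
opening: 0.015
grip_force: 49.3
```

```bash
python3 -m inch '[0,0,0,0,0,1,1,0,0,0,0,0,1,1,0,0,0,0,0,0,0.6,0,0,0,0,0,0,0.2,0,0,0,0,0,0,0,0,0,0,0,0,0,0,0,0,0,0,0,-12,0,0,0,0,0,0,-40,0]'; python3 -m inch '[0,0,0,0,0,-40,0,0,0,0,0,0,0,0]';  python3 - <<'E'
from h import *
p=shot('wrist');save(p,'w2.png')
for t in ['tested','tray']:
  r=nets.cut_out(t,p)
  if r:
    P=pts(p,r[0]['region']);print(t,r[0]['conf'],np.median(P,0),np.percentile(P,2,axis=0),np.percentile(P,98,axis=0))
    zt=P[:,2].max();b=P[P[:,2]>zt-.004];print('top',b.mean(0))
E
```

```text
clock: 12.42
position: [0.4585, 0.3213, 0.0858]
ee_rot: [[-0.988, 0.153, -0.003], [0.153, 0.988, -0.002], [0.003, -0.002, -1.0]]
force: [0.9, 1.1, 0.0]
opening: 0.0429
grip_force: 0.0
clock: 12.68
position: [0.4611, 0.3226, 0.1302]
ee_rot: [[-0.988, 0.153, 0.006], [0.153, 0.988, 0.003], [-0.005, 0.004, -1.0]]
force: [-0.2, 0.3, -0.5]
opening: 0.0428
grip_force: 0.0
tested 0.87 [0.45287395 0.322284   0.02197402] [0.41865467 0.30072315 0.01176587] [0.50560073 0.34339952 0.06153025]
top [0.45796186 0.32200506 0.06089986]
tray 0.89 [0.44806646 0.32256129 0.00332616] [0.38176649 0.26301304 0.00170423] [0.54977882 0.38559589 0.02453568]
top [0.46290752 0.30558616 0.14160868]
```

View pics/w2.png

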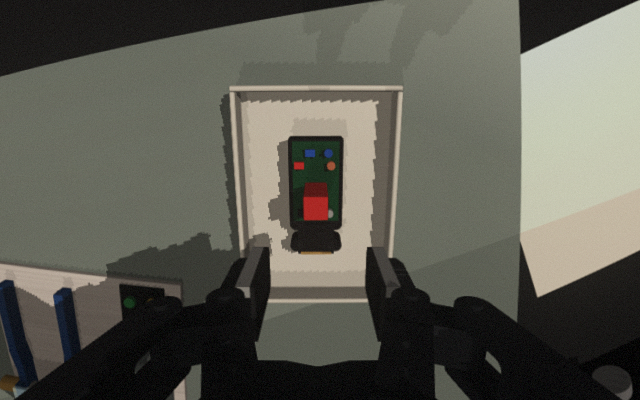

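Tested carrier lies flat in the tray, with its grip at (316,203) in the image and the body well inside the walls. Next I'll take the fresh carrier.

```bash
python3 - <<'E'
from h import *
plan([.54,-.30,.2],182,13,-1)
E
```

```text
[-0,-0,-0.8,-13.4,-46.3,-5.7,-1,-0,-0,-0.8,-12.8,-46.5,-5.7,-1,-0,-0,-0.8,-12.1,-46.7,-5.7,-1,-0,-0,-0.8,-11.5,-46.8,-5.7,-1,-0,-0,-0.8,-10.8,-47,-5.7,-1,-0,-0,-0.8,-10.2,-47.1,-5.7,-1,-0,-0,-0.8,-9.5,-47.3,-5.7,-1,-0,-0,-0.8,-8.9,-47.4,-5.7,-1]
[-0,-0,-0.8,-8.2,-47.5,-5.6,-1,-0,-0,-0.8,-7.5,-47.6,-5.7,-1,-0,-0,-0.8,-6.9,-47.8,-5.6,-1,-0,-0,-0.8,-6.2,-47.8,-5.7,-1,-0,-0,-0.8,-5.5,-47.9,-5.6,-1]
```

```bash
python3 -m inch '[0,0,-1,-13,-46,-20,-1,0,0,-1,-13,-46,-20,-1,0,0,-1,-12,-46,-10,-1,0,0,-1,-11,-47,-5,-1,0,0,-1,-11,-47,-5,-1,0,0,-1,-10,-47,-5,-1,0,0,-1,-9,-48,-5,-1,0,0,-1,-9,-48,0,-1]'; python3 -m inch '[0,0,-1,-8,-48,0,-1,0,0,-1,-7,-48,0,-1,0,0,-1,-7,-48,0,-1,0,0,0,-6,-48,0,-1,0,0,0,-5,-48,0,-1,0,0,0,0,0,0,-1]'
python3 - <<'E'
from h import *
p=shot('wrist');save(p,'w3.png')
r=nets.cut_out('fresh',p);P=pts(p,r[0]['region']);print(r[0]['conf'])
a=cv2.minAreaRect((P[:,:2]*1000).astype(np.float32));print('all',np.round(np.r_[a[0],a[1],a[2]],1))
b=P[P[:,2]<.03];a=cv2.minAreaRect((b[:,:2]*1000).astype(np.float32));print('body',np.round(np.r_[a[0],a[1],a[2]],1))
b=P[P[:,2]>.056];a=cv2.minAreaRect((b[:,:2]*1000).astype(np.float32));print('grip',np.round(np.r_[a[0],a[1],a[2]],1),b.mean(0))
for t in ['driver','pad']:
    r=nets.cut_out(t,p)
    if r: Q=pts(p,r[0]['region']);print(t,Q.min(0),Q.max(0))
E
```

```text
clock: 13.82
position: [0.5125, -0.0614, 0.1956]
ee_rot: [[-1.0, 0.013, -0.001], [0.013, 1.0, 0.0], [0.001, 0.0, -1.0]]
force: [0.9, 0.7, -0.1]
opening: 0.0858
grip_force: 0.0
clock: 14.58
position: [0.5496, -0.3022, 0.1939]
ee_rot: [[-0.999, -0.035, -0.003], [-0.035, 0.999, 0.001], [0.003, 0.002, -1.0]]
force: [-0.3, 0.8, -1.0]
opening: 0.0858
grip_force: 0.0
0.71
all [ 544.9 -304.8   97.4   42.4    1.4]
body [ 544.9 -304.8   97.4   42.4    1.4]
grip [ 536.5 -304.4   15.7   15.4    2. ] [ 0.53621009 -0.30433548  0.06091909]
driver [ 0.5411855  -0.39835356 -0.00157611] [ 0.79144788 -0.24585415  0.26614502]
pad [ 0.44286354 -0.36349091 -0.00187067] [ 0.61415099 -0.21918643  0.02274108]
```

View pics/w3.png

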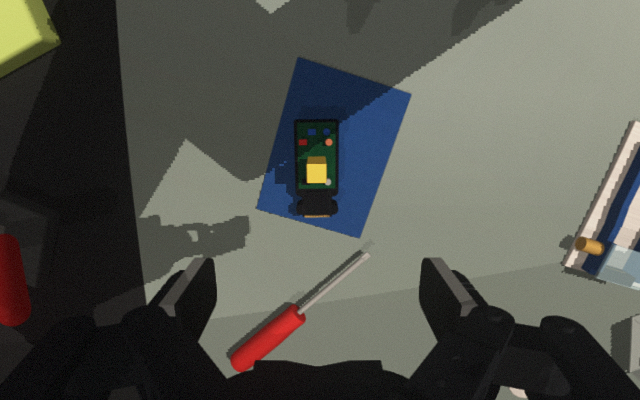

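Fresh carrier is at yaw ≈ +2°, with the grip at image (317,170) and the nose toward image bottom. The driver tip at (370,243) is clear of the fingers.

```bash
python3 -m inch '[0,0,0,13,-2,35,-1,0,0,0,0,0,40,-1,0,0,0,0,0,40,-1,0,0,0,0,0,40,-1,0,0,0,0,0,2,-1,0,0,0,0,0,0,-1]' 50; python3 - <<'E'
from h import *
plan([.5365,-.3043,.036],182,1,1)
E
```

```text
clock: 15.52
position: [0.5378, -0.3015, 0.0407]
ee_rot: [[-0.999, -0.04, 0.001], [-0.04, 0.999, -0.001], [-0.001, -0.001, -1.0]]
force: [-0.0, -0.4, 0.6]
opening: 0.0856
grip_force: 0.0
[-0,0.1,0.3,1.5,-2.8,4.7,1]
```

```bash
python3 -m inch '[0,0,0,1,-2,4,-1,0,0,0,0,0,0,1,0,0,0,0,0,0,1,0,0,0,0,0,0,1,0,0,0,0,0,0,1,0,0,0,0,0,0,1,0,0,0,0,0,-20,1,0,0,0,0,0,-40,1]' 50; python3 -m inch '[0,0,0,0,0,-10,1,0,0,0,0,0,0,1]'; python3 - <<'E'
from h import *
print(dk(-57,0,0));plan(dk(-57,0,115),165,8,1)
E
```

```text
clock: 16.52
position: [0.5353, -0.3031, 0.0941]
ee_rot: [[-0.999, -0.039, -0.003], [-0.039, 0.999, 0.003], [0.003, 0.003, -1.0]]
force: [-0.1, -0.0, -1.1]
opening: 0.0149
grip_force: 49.1
clock: 16.77
position: [0.5363, -0.3038, 0.1052]
ee_rot: [[-0.999, -0.039, 0.0], [-0.039, 0.999, -0.0], [-0.0, -0.0, -1.0]]
force: [-0.8, -0.2, -1.5]
opening: 0.0155
grip_force: 49.2
[np.float64(0.5397422279015232), np.float64(0.04905268557084368), 0.0]
[-0,0,2.2,-2.1,44.1,-1.2,1,-0,0,2.2,-0.4,44.1,-1.2,1,-0,0,2.2,1.2,44.1,-1.2,1,-0,0,2.2,2.9,44,-1.3,1,-0,0,2.2,4.6,43.9,-1.2,1,-0,0,2.2,6.3,43.6,-1.3,1,-0,0,2.2,8,43.4,-1.2,1,-0,0,2.2,9.7,43,-1.3,1]
```

```bash
python3 -m inch '[0,0,2,-2,44,-1,1,0,0,2,0,44,-1,1,0,0,2,1,44,-1,1,0,0,2,3,44,-1,1,0,0,2,5,44,-1,1,0,0,2,6,44,-1,1,0,0,3,8,43,-1,1,0,0,2,10,43,-1,1]'; python3 -m inch '[0,0,0,0,0,0,1,0,0,0,0,0,0,1]'; python3 - <<'E'
from h import *
p=shot('wrist');save(p,'w4.png')
r=nets.cut_out('fresh',p)
if r:
  P=pts(p,r[0]['region']);b=P[(P[:,2]<.11)&(P[:,2]>.07)]
  a=cv2.minAreaRect((b[:,:2]*1000).astype(np.float32));print(r[0]['conf'],'body',np.round(np.r_[a[0],a[1],a[2]],1),np.percentile(b[:,2],[5,50,95]))
hsv=cv2.cvtColor(p['pixels'],cv2.COLOR_RGB2HSV)
m=(hsv[:,:,0]>=100)&(hsv[:,:,0]<=125)&(hsv[:,:,1]>130)&(hsv[:,:,2]>40)
P=pts(p,m);P=P[(P[:,2]>.015)&(P[:,2]<.026)&(abs(P[:,1]-.06)<.12)&(abs(P[:,0]-.55)<.13)]
a=np.radians(DY);d=(P[:,:2]-DO)@np.array([[np.cos(a),-np.sin(a)],[np.sin(a),np.cos(a)]])*1000
d=d[(d[:,0]<-22)];L=d[d[:,1]>0];Rr=d[d[:,1]<0]
for q in(L,Rr):
  if len(q)>20:print(len(q),np.polyfit(q[:,0],q[:,1],1),q.mean(0),np.percentile(q,[2,98],axis=0))
plan(dk(-57,0,60),165,2,1)
E
```

```text
clock: 17.77
position: [0.5344, 0.0503, 0.1117]
ee_rot: [[-0.967, 0.257, -0.002], [0.257, 0.967, 0.0], [0.002, -0.0, -1.0]]
force: [0.8, 0.1, -1.0]
opening: 0.0152
grip_force: 49.2
clock: 18.02
position: [0.5348, 0.0488, 0.1122]
ee_rot: [[-0.967, 0.254, -0.002], [0.254, 0.967, -0.0], [0.002, -0.001, -1.0]]
force: [-0.0, -0.7, -0.5]
opening: 0.0147
grip_force: 49.3
0.67 body [540.5  47.3  40.1  91.2  75.4] [0.09480733 0.09869604 0.10350788]
511 [1.20198483e-02 3.09619803e+01] [-57.73979332  30.26795677] [[-88.78926234  27.90773371]
 [-23.82697605  32.31070382]]
136 [-2.83953731e-03 -3.23795140e+01] [-60.02187701 -32.20907967] [[-88.89712813 -33.08188285]
 [-23.50143116 -30.46809951]]
[-0,-0,0.1,-2.1,1.1,26.3,1,-0,-0,0.1,-2.2,1.1,26.2,1]
```

View pics/w4.png

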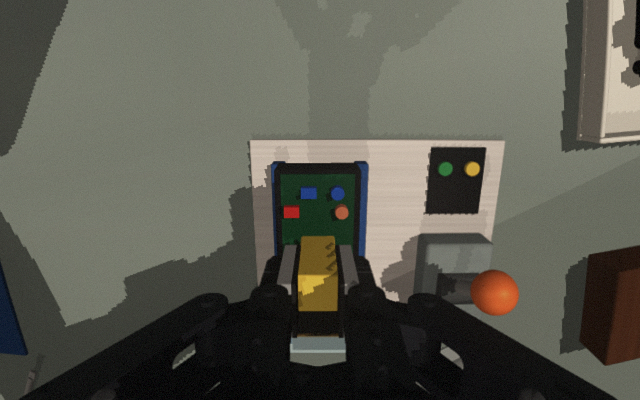

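The grip and body are centred over the channel: walls at (278,210) and (362,210), body between them. Dock +y is slightly low, so I'll correct by about 2 mm while lowering.

```bash
python3 -m inch '[0,0,0,-4,2,25,1,0,0,0,0,0,25,1,0,0,0,0,0,10,1,0,0,0,0,0,0,1,0,0,0,0,0,0,1]'; python3 - <<'E'
from h import *
s=bot.observe();a=np.radians(DY);print((s['position'][:2]-DO)@np.array([[np.cos(a),-np.sin(a)],[np.sin(a),np.cos(a)]])*1000,np.degrees(np.arctan2(s['ee_rot'][1][0],s['ee_rot'][0][0])))
E
```

```text
clock: 18.75
position: [0.5402, 0.0495, 0.0541]
ee_rot: [[-0.967, 0.256, 0.001], [0.256, 0.967, -0.0], [-0.001, 0.0, -1.0]]
force: [0.4, 0.9, -0.9]
opening: 0.0149
grip_force: 49.3
[-56.63960226   0.54190711] 165.19395354042044
```

```bash
python3 -m inch '[0,0,0,0,0,8,1,0,0,0,0,0,5,1,0,0,0,0,0,2,1,0,0,0,0,0,0,1]'; python3 -m inch '[0,0,0,-7,0,0,1,0,0,0,-7,0,0,1,0,0,0,-7,0,0,1,0,0,0,-7,0,0,1,0,0,0,0,0,0,1]'
```

```text
clock: 19.25
position: [0.5396, 0.0498, 0.0381]
ee_rot: [[-0.967, 0.255, -0.0], [0.255, 0.967, 0.0], [0.0, -0.0, -1.0]]
force: [-0.3, -0.4, -1.1]
opening: 0.0151
grip_force: 49.3
clock: 19.88
position: [0.5673, 0.0425, 0.0381]
ee_rot: [[-0.967, 0.255, 0.0], [0.255, 0.967, 0.0], [-0.0, 0.0, -1.0]]
force: [0.2, -0.5, -0.4]
opening: 0.015
grip_force: 49.3
```

```bash
python3 -m inch '[0,0,0,-5,0,0,1,0,0,0,-5,0,0,1,0,0,0,-5,0,0,1,0,0,0,-5,0,0,1,0,0,0,0,0,0,1]'; python3 -m inch '[0,0,0,-2,0,0,1,0,0,0,-2,0,0,1,0,0,0,0,0,0,1]'
```

```text
clock: 20.5
position: [0.5875, 0.0373, 0.0386]
ee_rot: [[-0.967, 0.255, 0.002], [0.255, 0.967, -0.0], [-0.002, 0.0, -1.0]]
force: [3.6, 1.4, -1.0]
opening: 0.0147
grip_force: 49.4
clock: 20.88
position: [0.5897, 0.0362, 0.0381]
ee_rot: [[-0.967, 0.255, -0.001], [0.255, 0.967, -0.001], [0.001, -0.001, -1.0]]
force: [1.3, 0.9, -1.7]
opening: 0.0149
grip_force: 49.3
```

```bash
python3 -m inch '[0,0,0,-1.5,0,0,1,0,0,0,0,0,0,1,0,0,0,0,0,0,1]'; python3 -m inch '[0,0,0,-1.5,0,0,1,0,0,0,0,0,0,1,0,0,0,0,0,0,1]'; python3 - <<'E'
from h import *
p=shot('side')
for t in ['fresh','spring_ball']:
  r=nets.cut_out(t,p)
  if r:P=pts(p,r[0]['region']);print(t,r[0]['conf'],np.median(P,0))
E
```

```text
clock: 21.25
position: [0.5901, 0.0362, 0.038]
ee_rot: [[-0.967, 0.255, -0.002], [0.255, 0.967, 0.0], [0.002, -0.001, -1.0]]
force: [-5.3, 0.9, 1.7]
opening: 0.0154
grip_force: 49.7
clock: 21.62
position: [0.5903, 0.0362, 0.038]
ee_rot: [[-0.967, 0.255, -0.005], [0.255, 0.967, 0.001], [0.005, -0.001, -1.0]]
force: [-10.7, 1.9, 5.4]
opening: 0.0151
grip_force: 50.3
fresh 0.56 [0.57230297 0.04606888 0.02523785]
```

It's home: the nose is against the stop, with force rising and no travel. Relieve the load, let go, lift and check.

```bash
python3 -m inch '[0,0,0,1.5,0,0,1,0,0,0,0,0,0,0.5,0,0,0,0,0,0,0,0,0,0,0,0,0,-0.2,0,0,0,0,0,-15,-0.2,0,0,0,0,0,-40,0,0,0,0,0,0,-50,0,0,0,0,0,0,0,0]'
python3 - <<'E'
from h import *
p=shot('wrist');save(p,'w5.png')
hsv=cv2.cvtColor(p['pixels'],cv2.COLOR_RGB2HSV)
m=(hsv[:,:,0]>=20)&(hsv[:,:,0]<=34)&(hsv[:,:,1]>130)&(hsv[:,:,2]>50)
P=pts(p,m);P=P[(P[:,2]>.055)&(P[:,2]<.075)&(abs(P[:,1]-.035)<.04)&(abs(P[:,0]-.59)<.04)]
a=cv2.minAreaRect((P[:,:2]*1000).astype(np.float32));print(len(P),P.mean(0),np.round(np.r_[a[0],a[1],a[2]],1),dk(-5,0,0))
plan(dk(-63,100,150),165,3,1)
E
```

```text
clock: 22.78
position: [0.5935, 0.036, 0.1484]
ee_rot: [[-0.967, 0.255, 0.008], [0.255, 0.967, -0.001], [-0.008, 0.001, -1.0]]
force: [0.3, 0.5, -0.2]
opening: 0.0427
grip_force: 0.0
589 [0.58950776 0.03642759 0.06251601] [590.4  36.3  15.8  16.3  75.4] [np.float64(0.5899703708685546), np.float64(0.0355940952255126), 0.0]
[0,0.1,0.1,20,33,-1.4,1,0,0.1,0.1,20,33,-1.4,1,0,0.1,0.1,20.1,33,-1.3,1]
```

View pics/w5.png

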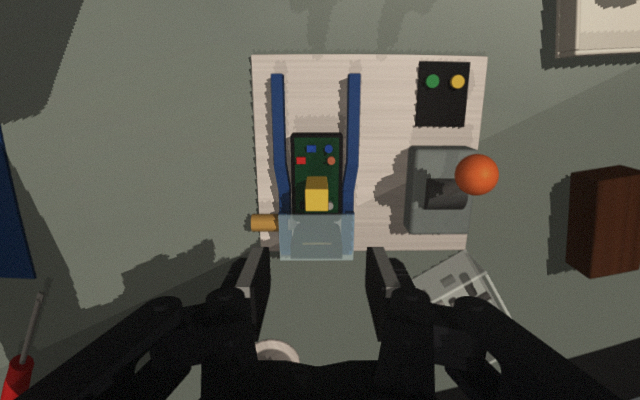

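The fresh carrier is seated: yellow grip at (590.4, 36.3) mm against the tested one's (590.3, 35.8). The ball at (477,175) is off. Switch on from the −x side.

```bash
python3 -m inch '[0,0,0,20,33,0,1,0,0,0,22,33,0,1,0,0,0,22,33,0,1,0,0,0,0,0,0,1,0,0,0,0,0,38,1,0,0,0,0,0,38,1,0,0,0,0,0,0,1]'; python3 - <<'E'
from h import *
plan(dk(4,100,73),165,5,1)
E
```

```text
clock: 23.7
position: [0.553, 0.1472, 0.0646]
ee_rot: [[-0.967, 0.256, -0.006], [0.256, 0.967, -0.001], [0.006, -0.002, -1.0]]
force: [-0.8, 0.4, 1.2]
opening: 0.0001
grip_force: 0.0
[-0,-0.1,0,-14.7,0.3,-1.8,1,-0,-0.1,0,-14.7,0.3,-1.7,1,-0,-0.1,0,-14.7,0.3,-1.7,1,-0,-0.1,0,-14.8,0.3,-1.7,1,-0,-0.1,0,-14.7,0.3,-1.7,1]
```

```bash
python3 -m inch '[0,0,0,-14,0,-2,1,0,0,0,-15,0,-2,1,0,0,0,-15,0,-1,1,0,0,0,-15,0,-1,1,0,0,0,-14,0,0,1,0,0,0,0,0,0,1]'; python3 -m inch '[0,0,0,10,0,0,1,0,0,0,10,0,0,1,0,0,0,0,0,-44,1,0,0,0,0,0,-50,1,0,0,0,40,0,-50,1,0,0,0,40,0,-20,1,0,0,0,0,0,0,1]'
python3 - <<'E'
from h import *
p=shot('wrist')
hsv=cv2.cvtColor(p['pixels'],cv2.COLOR_RGB2HSV)
for n,lo,hi,zl,zh,c in(('ball',5,16,.07,.12,(.62,.13)),('grip',20,34,.055,.075,(.59,.035))):
    m=(hsv[:,:,0]>=lo)&(hsv[:,:,0]<=hi)&(hsv[:,:,1]>130)&(hsv[:,:,2]>50)
    P=pts(p,m);P=P[(P[:,2]>zl)&(P[:,2]<zh)&(abs(P[:,1]-c[1])<.04)&(abs(P[:,0]-c[0])<.06)]
    if len(P):a=cv2.minAreaRect((P[:,:2]*1000).astype(np.float32));print(n,len(P),P.mean(0),np.round(np.r_[a[0],a[1],a[2]],1))
print(dk(29,100,0));save(p,'w6.png')
E
```

```text
clock: 24.45
position: [0.6243, 0.1296, 0.0722]
ee_rot: [[-0.967, 0.255, -0.005], [0.255, 0.967, 0.001], [0.005, -0.001, -1.0]]
force: [-8.3, 2.7, 0.9]
opening: -0.0001
grip_force: 3.9
clock: 25.32
position: [0.5281, 0.1557, 0.2391]
ee_rot: [[-0.967, 0.254, 0.005], [0.254, 0.967, 0.001], [-0.004, 0.002, -1.0]]
force: [0.4, 0.1, -0.8]
opening: 0.0001
grip_force: 0.0
grip 281 [0.58899046 0.03750999 0.06198947] [589.8  36.7  16.4  16.6  75.8]
[np.float64(0.648693753472635), np.float64(0.12338683032093373), 0.0]
```

View pics/w6.png

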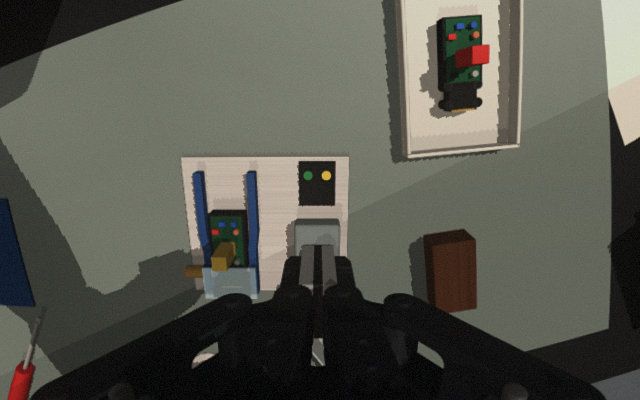

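The fingers hide the ball here; the fresh carrier is seated at (222,255) and the tested one is flat in the tray at (462,55). I'll check the ball from the fixed cameras.

```bash
python3 - <<'E'
from h import *
for n in('scene','side'):
  p=shot(n);hsv=cv2.cvtColor(p['pixels'],cv2.COLOR_RGB2HSV)
  m=(hsv[:,:,0]>=5)&(hsv[:,:,0]<=18)&(hsv[:,:,1]>170)&(hsv[:,:,2]>110)
  P=pts(p,m);P=P[(P[:,2]>.07)&(P[:,2]<.11)&(abs(P[:,1]-.13)<.04)&(abs(P[:,0]-.62)<.06)]
  print(n,len(P),np.median(P,0) if len(P) else '')
E
```

```text
scene 51 [0.65054559 0.1187032  0.09031116]
side 122 [0.64338416 0.12944976 0.08870825]
```

Ball at (0.647, 0.124), which is fully on.

```bash
python3 -c "
from cell import bot
print(bot.close_job())"
```

```text
the job is handed in; nothing more can be done
None
```

The job is handed in, with no verdict shown: by my last camera checks the tested carrier lies flat in the white tray, the fresh carrier is home in the dock and released, and the dock is switched on, after about 25 s of the 67 s.

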